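# Put the furnace tweezers and boat away in their tray

## Robot

A 7-joint arm with a two-finger parallel gripper is mounted at the origin on the work surface; the furniture and walls round the work are solid. World frame = base frame: x ahead of the robot, y to its left, z up, the work surface at z = 0. Lengths are in m, angles in rad, forces in N, time in s.
With the tool pointing down it reaches from about 0.425 to 0.925 m from the base axis. Payload 6.8 kg.
Tool frame: the origin (TCP) lies on the centre line of the jaws, within the pads' length; the fingertips stand 8 mm ahead of it and the grasp point (between the pads) lies 11 mm behind it (bot.tips_ahead is the distance from the TCP to the fingertips, in m); z points along the fingers, y is the line along which they close (so a half turn about z gives the same grasp; the last joint's range is limited). The gripper opens to 85 mm and grips with 20 to 120 N. Pads are 22 mm wide; open, the fingers measure 114 mm over their backs; the gripper's body (76 mm by 85 mm) begins 54 mm behind the grasp point. The pads swing forward as they close: fully open they stand 13 mm farther back than shut.
Start: joints at [1.004, 0.477, 0.022, 1.555, -0.011, 1.109, -0.083], TCP at [0.299, -0.605, 0.239] pointing down, gripper open.
Joint ranges: [-2.96, 2.96], [-0.34, 2.1], [-1.41, 1.46], [0.24, 2.44], [-1.37, 4.51], [0.17, 1.92], [-2.96, 2.96]. Speed limits (rad/s): [2.39, 2.39, 3.14, 3.14, 3.14, 3.14, 3.14].

## Interface

Orientations are given as a unit quaternion [w, x, y, z].
In Python, from station import bot gives the robot as it stands.
- The arm moves only by the tool send_rows, never from a script. Its argument "deltas" is text: rows parted by semicolons, each of 4 numbers parted by spaces: the shift along the tool's x, y, z in m, then the turn about the tool's z in degrees. In form: x y z spin; .... A call has 1 to 5 rows; each row is the pose to reach, as a shift and turn from the pose commanded when the call began, along the tool's axes at that moment; what a row does not reach only later rows make up. A row lasts 1/10 s, in which the tool goes at most 50 mm and 8.59 degrees, less where a joint would pass 70% of its speed; a pose out of reach is approached as far as the arm can. A call with a gripper value outside its range is refused whole. "claw" is the opening, from 0 (shut) to 1 (fully open), set as the call begins (left out, the last holds). The fingers move at their own pace and stop on an object; "force" is the grip in N (left out, the last holds). Time passes only in rows, so rows that repeat a pose let the fingers close. It gives the time, the measured TCP pose, the force, the opening and the grip force at its end, in the units of the state.
- bot.get_obs(): the state, without advancing time (a new reading comes with each control period).
- bot.read_camera(name): name is "side" or "top"; returns a dict with "img" (400x640x3 uint8, red, green, blue), "depth" (400x640 float32, m along the optical axis (not along the pixel's ray), 0 where there is no reading), "fx", "fy", "cx", "cy" (pixels), "dist_coeffs" ([k1, k2, p1, p2, k3] as OpenCV has them; the pictures are not rectified), "camera_from_world" (4x4, takes a point from world to camera coordinates). Camera axes: x right, y up, looking along -z (the intrinsics and any distortion apply to the point x, -y, -z); pixel columns grow to the right and rows downward; lengths in m; the calibration is good to about 2 mm. A picture is of the moment at which its call begins.
- bot.hand_in(): hands the job in; it is judged then, once.
Trained networks look in a picture, given as the dict that the camera call returned (one of the last four; its "shot" number tells which), for a name from the list of things; names that differ only in an ending like _2 or _b are one class to them, and where a whole thing is asked for, a point or a joint stands for the part that bears it (a point fixed in the world has none). Each returns a list of dicts, best first, with "confidence" (0 to 1); they miss things now and then, are a little off and sometimes report something else, mostly with a low value. They report only what shows in the picture. A call takes as long as a camera call. They do not tell look-alikes from the thing itself.
- bot.masks_of(picture, query): "mask" (400x640 bool, what is visible of it).
- bot.landmark_of(picture, query): "xyz" ([x, y, z] in m, in world coordinates, good to about 4 mm: a listed point, or the origin of a listed thing).
The state is a dict: "t": time; "q": joint angles; "joint_vel": joint speeds; "joint_torque": joint torques, N m; "eef_pos": TCP position; "tool_rot": TCP orientation; "contact_force": force on the tool from outside, world axes, zero at the start; "torque": the same for the moment, N m; "gripper_width": opening from 0.0 (shut) to 1.0 (fully open); "grasp_force": force on a finger pad.
Only numpy, scipy, OpenCV 4.12 (cv2) and the standard library are available. Lean on these libraries where they do the work, as an engineer would, in place of code of your own. Each camera call takes 0.05 s, during which the arm holds its last target. There are 200 camera calls.

## Task

Put the steel tweezers and the loose porcelain boat away in the grey instrument tray. Lay the tweezers flat in the long channel with their points towards the metal guard, and slide them in under the guard until the points reach the end of the channel; lay the boat upright and flat in the empty cross pocket, beside the one that already holds a boat. Set both down rather than dropping them, and leave the stored boat, the marker, the vial and the stopper where they are.

Things in the scene. Friction and masses are not known exactly. Their poses are not given: they have to be found in the camera images.
- tray: Grey plastic instrument tray, fixed, 284 (x) x 206 mm (y), base 4 mm thick, rim top 9 mm above the table. Origin: centre of its underside; x points along the tray to the guard, z up. A channel for the tweezers runs along x at y = -45 mm; two equal pockets lie across it at x = -60 mm (empty) and x = +60 mm (holds the stored boat), centres at y = +52 mm. Their floors are black.
- channel_stop (a point): On the channel's floor (4 mm above the table), on its centre line, at the inner face of the end wall under the guard (tray x = +132.5 mm); tray axes. The channel is 34 mm wide and 265 mm long inside. Side walls (4 mm thick, tops 12 mm above the floor) stand only at tray x < -75 and x > +60 mm; between, it is open for fingers, with nothing within 51 mm of the centre line.
- guard_edge (a point): On the channel's floor, on its centre line, straight below the front edge of the guard (tray x = +82.5 mm); tray axes. The guard is a flat aluminium roof over the last 50 mm of the channel, underside 18 mm and top 20 mm above the floor. From here back to the channel's other end wall (16 mm high over the table) the channel is roofless for 215 mm.
- empty_pocket (a point): Centre of the empty pocket's floor (4 mm above the table); tray axes. Inside it measures 30 mm (x) by 84 mm (y); walls 4 mm thick, tops 10 mm above the floor; the middle 48 mm of both long walls is left out for fingers.
- tweezers: Straight steel tweezers lying flat, 193 mm long (along its y), widest (21 mm, x) from y = -25 mm to mid-length, the points 11 mm apart, 9 mm thick, 32 to 63 g; rigid, do not close when gripped. Origin: mid-length, centre of the underside; -y points to the points, +y to the joined end, z up. Grip across the width near mid-length.
- tweezers_points (a point): The points of the tweezers, at half thickness (tweezers y = -97 mm).
- tweezers_joined_end (a point): The joined end of the tweezers, at half thickness (tweezers y = +97 mm).
- boat: The loose boat: unglazed white porcelain combustion boat lying on the table, a narrow oval trough 74 mm long (its y), 20 mm wide (its x, at the middle), 13 mm high, 12 g. Origin: centre of its underside; z up. Grip it across the width at the middle.
- stored_boat: An equal boat already lying in the tray's other pocket, loose; leave it there. Origin: centre of its underside.
- marker: White marker pen with black cap lying loose on the table, 115 mm long (its y), 17 mm wide, 20 mm high; leave it. Origin: underside, about the middle.
- vial: Sample vial with white screw cap standing loose, 27 mm across, 58 mm high; leave it. Origin: centre of its underside.
- stopper: Rubber stopper standing loose, 33 mm across, 26 mm high; leave it. Origin: centre of its underside.
Not all that is in view belongs to the job. Leave any brown or pink look-alike of the boat alone.

How it is judged:
At the end, for the whole second after the job is handed in: Tweezers flat on the channel floor (tilt under 0.1 rad, both ends within 17 mm of its centre line), points within 20 mm of the end wall; loose boat upright and flat on the empty pocket's floor (within 8 mm across, 9 mm along, 4 mm up, 0.3 rad in yaw); both at rest (x of tweezers_points in the frame of channel_stop above -0.02 m and y of tweezers_points in the frame of channel_stop between -0.017 and 0.017 m and y of tweezers_joined_end in the frame of channel_stop between -0.017 and 0.017 m and z of tweezers_points in the frame of channel_stop between -0.002 and 0.01 m and z of tweezers_joined_end in the frame of channel_stop between -0.002 and 0.01 m and angle between each of tweezers, boat's own z axis and vertical below 0.1 rad and linear speed of each of tweezers, boat below 0.02 m/s and x of boat in the frame of empty_pocket between -0.008 and 0.008 m and y of boat in the frame of empty_pocket between -0.009 and 0.009 m and z of boat in the frame of empty_pocket between -0.003 and 0.004 m and angle between the y axis of boat and the y axis of tray, either way round below 0.3 rad); the robot touches nothing.
It fails at once if the stored boat is shifted by more than 10 mm (distance of stored_boat from where it was at the start of the episode above 0.01 m).
It fails at once if the marker is shifted by more than 25 mm (distance of marker from where it was at the start of the episode above 0.025 m).
It fails at once if the vial is shifted by more than 25 mm or knocked over (distance of vial from where it was at the start of the episode above 0.025 m or angle between vial's own z axis and vertical above 0.5 rad).
It fails at once if the stopper is shifted by more than 25 mm (distance of stopper from where it was at the start of the episode above 0.025 m).
It fails at once if the boat or the tweezers are let go more than 30 mm above the tray's floor ((z of boat in the frame of tray above 0.035 m and contact force between the fingers and boat below 0.01 N) or (z of tweezers in the frame of tray above 0.035 m and contact force between the fingers and tweezers below 0.01 N)).
It also fails if it takes over 58 s, if anything falls off the work surface, if the arm or the gripper's body presses on something with over 40 N, if the wrist force passes 120 N, or if a joint passes its speed limit or range.

## Working session

There is one attempt and no reset: what is moved stays moved. The work goes in short steps, Python scripts to look and compute and a tool call to move; the robot and the scene stay as the last step left them, time stands still between calls to the robot, and variables do not carry over. Pictures are saved under pics/ and viewed, at most 10 in all, crops included, and the job is handed in when it is done.

Besides the shell and the picture viewer there is one more tool, called after "Call:" by a JSON object that holds its "op" and its "data". send_rows: Moves the arm, as the interface text tells. Its arguments: {"type":"object","properties":{"deltas":{"type":"string"},"claw":{"type":"number"},"force":{"type":"number"}},"required":["deltas"]}

```bash
mkdir -p pics; cat > h.py <<'E'
import numpy as np, cv2
from station import bot
def world(p,u,v,z=None):
    K=np.array([[p['fx'],0,p['cx']],[0,p['fy'],p['cy']],[0,0,1]])
    n=cv2.undistortPoints(np.array([[[u,v]]],float).reshape(-1,1,2),K,np.array(p['dist_coeffs'],float))[0,0]
    T=np.linalg.inv(np.array(p['camera_from_world'])); d=T[:3,:3]@np.array([n[0],-n[1],-1]); o=T[:3,3]
    if z is None: return o+d*p['depth'][int(v),int(u)]
    return o+d*(z-o[2])/d[2]
def pts(p,mask):
    v,u=np.nonzero(mask&(p['depth']>0))
    K=np.array([[p['fx'],0,p['cx']],[0,p['fy'],p['cy']],[0,0,1]])
    n=cv2.undistortPoints(np.stack([u,v],1).astype(float).reshape(-1,1,2),K,np.array(p['dist_coeffs'],float))[:,0]
    D=p['depth'][v,u][:,None]; c=np.hstack([n[:,:1]*D,-n[:,1:]*D,-D])
    T=np.linalg.inv(np.array(p['camera_from_world'])); return c@T[:3,:3].T+T[:3,3]
def save(p,name): cv2.imwrite('pics/'+name,p['img'][:,:,::-1])
E
python3 - <<'E'
from h import *
np.set_printoptions(precision=4,suppress=True)
for c in ['top','side']:
    p=bot.read_camera(c); save(p,c+'0.png')
    for q in ['tray','channel_stop','guard_edge','empty_pocket','tweezers','tweezers_points','tweezers_joined_end','boat','stored_boat','marker','vial','stopper']:
        print(c,q,[(np.round(r['xyz'],4).tolist(),round(r['confidence'],2)) for r in bot.landmark_of(p,q)[:4]])
    for q in ['boat','tweezers']:
        for r in bot.masks_of(p,q)[:4]:
            m=r['mask']; P=pts(p,m); v,u=np.nonzero(m)
            X=P[:,:2]; k=X.mean(0); w,V=np.linalg.eigh(np.cov((X-k).T))
            print(' mask',q,round(r['confidence'],2),m.sum(),u.mean(),v.mean(),k,V[:,1],np.median(P[:,2]),p['img'][m].mean(0), np.ptp((X-k)@V,axis=0))
o=bot.get_obs();print(o)
E
```

```text
top tray [([0.5394, 0.184, 0.0013], 0.65)]
top channel_stop [([0.677, 0.1636, 0.0017], 0.7)]
top guard_edge [([0.6273, 0.1549, 0.0009], 0.64)]
top empty_pocket [([0.4687, 0.2389, 0.0097], 0.88)]
top tweezers [([0.556, -0.118, -0.0038], 0.61)]
top tweezers_points []
top tweezers_joined_end [([0.6505, -0.1185, -0.0007], 0.43)]
top boat [([0.4987, -0.3542, -0.0006], 0.58), ([0.4006, -0.4186, 0.0004], 0.56), ([0.3961, -0.3025, -0.0021], 0.46)]
top stored_boat [([0.5923, 0.247, 0.0056], 0.55)]
top marker [([0.5908, -0.3354, 0.0053], 0.79)]
top vial [([0.713, -0.0566, 0.0002], 0.46)]
top stopper [([0.324, -0.1872, 0.0015], 0.65)]
 mask boat 0.74 152 402.625 250.66447368421052 [ 0.3971 -0.308 ] [-0.9758  0.2187] 0.003245732342994745 [174.9013 114.3421  70.3289] [0.0237 0.0658]
 mask boat 0.51 155 420.18709677419355 214.3548387096774 [ 0.5005 -0.3564] [-0.8323 -0.5543] 0.0031994417048155643 [223.7484 224.071  223.3871] [0.0228 0.0695]
side tray [([0.5334, 0.1877, -0.0049], 0.58)]
side channel_stop [([0.6778, 0.1582, 0.0051], 0.79)]
side guard_edge [([0.6275, 0.1542, 0.0028], 0.96)]
side empt
[... 1044 characters left out ...]
5 0.0679]
 mask tweezers 0.68 286 304.1888111888112 204.02797202797203 [ 0.5679 -0.1186] [-0.9973 -0.0733] 0.004423271037113874 [77.2378 82.6993 85.1713] [0.0432 0.1431]
{'t': 1.5, 'q': array([ 1.0039,  0.477 ,  0.0224,  1.5554, -0.0115,  1.1093, -0.0831]), 'joint_vel': array([-0.0004, -0.0001, -0.001 , -0.0001,  0.0016,  0.001 , -0.0012]), 'joint_torque': array([ -0.0002, -59.6318,   1.6064, -28.154 ,   0.0125,   0.0016,
        -0.    ]), 'eef_pos': array([ 0.2989, -0.6052,  0.2393]), 'tool_rot': array([0.    , 0.9738, 0.2274, 0.    ]), 'contact_force': array([ 0.0563, -0.0753, -0.2827]), 'torque': array([-0.0136,  0.0603,  0.0144]), 'grasp_force': 0.0, 'gripper_width': 1.0002316660057773}
```

View pictures.

```bash
python3 - <<'E'
import cv2
a=cv2.imread('pics/top0.png');cv2.imwrite('pics/top0c.png',cv2.resize(a[110:330,200:500],None,fx=2.6,fy=2.6,interpolation=cv2.INTER_CUBIC))
E
```

```text
(no output)
```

View pics/top0.png

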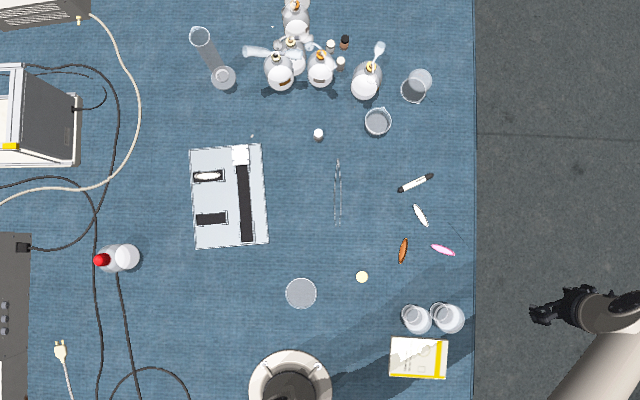

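View pics/top0c.png

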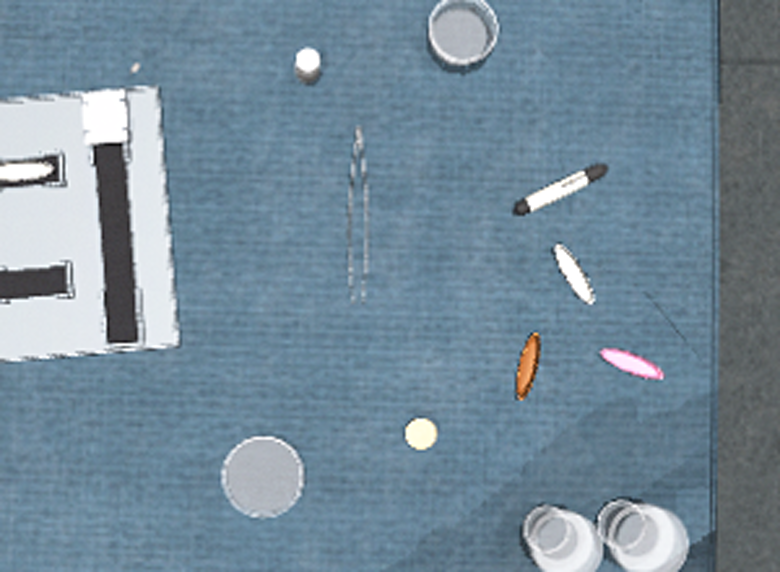

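View pics/side0.png

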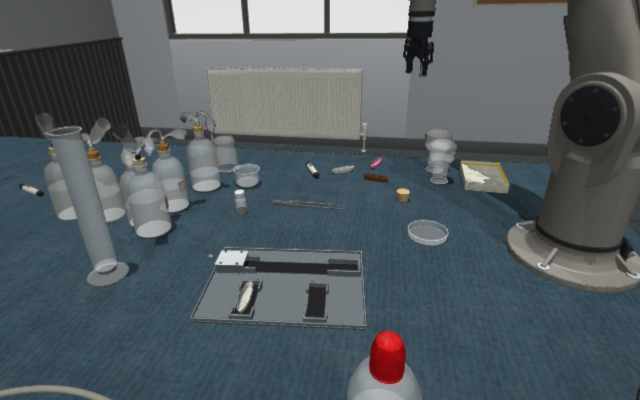

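```bash
cat >> h.py <<'E'
def yaw_tool(o):
    w,x,y,z=o['tool_rot']; return np.arctan2(2*(x*y+w*z),1-2*(y*y+z*z))
def go(xy,z,yaw):
    "deltas in tool axes from present pose"
    o=bot.get_obs(); a=yaw_tool(o); d=np.array([*xy,z])-o['eef_pos']
    dx=np.cos(a)*d[0]+np.sin(a)*d[1]; dy=np.sin(a)*d[0]-np.cos(a)*d[1]
    s=-np.degrees((yaw-a+np.pi)%(2*np.pi)-np.pi)
    print('t',round(o['t'],2),'pos',o['eef_pos'].round(4),'yaw',round(a,4),'q7',o['q'][6].round(2),'w',round(o['gripper_width'],3),'delta mm',np.round([dx*1e3,dy*1e3,-d[2]*1e3],1),'spin',round(s,2))
E
python3 - <<'E'
from h import *
np.set_printoptions(precision=4,suppress=True)
p=bot.read_camera('top'); im=p['img'].astype(int)
def rect(x0,y0,x1,y1,z,f):
    s=np.zeros(im.shape[:2],bool); s[y0:y1,x0:x1]=f(im[y0:y1,x0:x1])
    n,l,st,_=cv2.connectedComponentsWithStats(s.astype(np.uint8)); k=1+st[1:,4].argmax()
    v,u=np.nonzero(l==k)
    W=np.array([world(p,a,b,z) for a,b in zip(u,v)])[:,:2]
    r=cv2.minAreaRect((W*1000).astype(np.float32)); m=W.mean(0); w,V=np.linalg.eigh(np.cov((W-m).T))
    print(len(u),'rect c',r[0],r[1],'mean',m,'yaw',np.degrees(np.arctan2(*V[::-1,1])))
dark=lambda a:a.max(2)<70
rect(230,160,262,245,.004,dark); rect(192,207,232,228,.004,dark)
rect(190,165,230,190,.017,lambda a:a.min(2)>225)
rect(405,195,435,235,.0065,lambda a:a.min(2)>150)
for n,c in dict(joined=(359,127),points=(357,301),Lmid=(351,215),Rmid=(366,215),L2=(348,270),R2=(366,270)).items():
    print(n,world(p,200+(c[0]+.5)/2.6-.5,110+(c[1]+.5)/2.6-.5,.006)[:2])
# tray fit from landmarks
A=np.array([[132.5,-45],[82.5,-45],[-60,52],[0,0],[132.5,-45],[82.5,-45],[-60,52],[0,0]])/1e3
B=np.array([[.677,.1636],[.6273,.1549],[.4687,.2389],[.5394,.184],[.6778,.1582],[.6275,.1542],[.4765,.2385],[.5334,.1877]])
a=A-A.mean(0);b=B-B.mean(0);th=np.arctan2((a[:,0]*b[:,1]-a[:,1]*b[:,0]).sum(),(a*b).sum());R=np.array([[np.cos(th),-np.sin(th)],[np.sin(th),np.cos(th)]])
print('tray',th,B.mean(0)-R@A.mean(0))
go((.4995,-.355),.05,.6)
E
```

```text
727 rect c (519.2213134765625, 140.6046142578125) (215.38961791992188, 32.60814666748047) mean [0.5192 0.14  ] yaw -173.58006712762116
233 rect c (472.3997802734375, 234.3628692626953) (28.443063735961914, 79.56745147705078) mean [0.4723 0.2361] yaw 95.9310946545132
104 rect c (592.10888671875, 242.52101135253906) (14.049931526184082, 61.79029846191406) mean [0.5925 0.2438] yaw 95.63353682035597
139 rect c (498.7931823730469, -357.0992431640625) (72.01580810546875, 20.068153381347656) mean [ 0.4983 -0.3563] yaw -147.606927592669
joined [ 0.6519 -0.1191]
points [ 0.4631 -0.1215]
Lmid [ 0.5557 -0.1128]
Rmid [ 0.5562 -0.129 ]
L2 [ 0.4962 -0.111 ]
R2 [ 0.4967 -0.1304]
tray 0.11196859013405341 [0.5389 0.1901]
t 1.55 pos [ 0.299  -0.6052  0.2393] yaw 0.4587 q7 -0.08 w 0.999 delta mm [ 290.6 -135.5  189.3] spin -8.09
```

Call:
{"op": "send_rows", "data": {"deltas": "0.036 -0.017 0.02 0; 0.072 -0.034 0.04 0; 0.109 -0.051 0.06 0; 0.145 -0.068 0.08 0; 0.181 -0.085 0.1 0", "claw": 0.7, "force": 25}}

```text
t: 2.05
eef_pos: [0.4245, -0.4476, 0.1388]
tool_rot: [0.0, 0.974, 0.227, 0.0]
contact_force: [0.2, 0.7, -0.1]
gripper_width: 0.699
grasp_force: 0.0
```

Call:
{"op": "send_rows", "data": {"deltas": "0.036 -0.017 0.02 -2; 0.072 -0.034 0.04 -4; 0.109 -0.0505 0.06 -6.1; 0.109 -0.0505 0.08 -6.1; 0.109 -0.0505 0.08 -6.1"}}

```text
t: 2.55
eef_pos: [0.4983, -0.3528, 0.0568]
tool_rot: [-0.002, 0.96, 0.28, -0.001]
contact_force: [-0.8, -0.2, 0.4]
gripper_width: 0.701
grasp_force: 0.0
```

```bash
python3 - <<'E'
from h import *
go((.4987,-.3555),.012,.565)
p=bot.read_camera('side'); save(p,'s1.png')
a=p['img'][90:230,260:460]; cv2.imwrite('pics/s1c.png',cv2.resize(a,None,fx=4,fy=4,interpolation=cv2.INTER_CUBIC)[:,:,::-1])
E
```

```text
t 2.55 pos [ 0.4983 -0.3528  0.0568] yaw 0.5683 q7 -0.54 w 0.701 delta mm [-1.2  2.5 44.8] spin 0.19
```

Call:
{"op": "send_rows", "data": {"deltas": "-0.001 0.0025 0.015 0; -0.001 0.0025 0.03 0; -0.001 0.0025 0.038 0; -0.001 0.0025 0.045 0; -0.001 0.0025 0.045 0"}}

```text
t: 3.1
eef_pos: [0.4987, -0.3577, 0.0131]
tool_rot: [-0.001, 0.96, 0.279, -0.001]
contact_force: [0.1, 0.8, -0.3]
gripper_width: 0.701
grasp_force: 0.0
```

```bash
python3 - <<'E'
from h import *
go((.4987,-.3555),.012,.565)
p=bot.read_camera('side')
a=p['img'][90:230,260:460]; b=cv2.resize(a,None,fx=4,fy=4,interpolation=cv2.INTER_CUBIC)[:,:,::-1]
cv2.imwrite('pics/s2c.png',b)
E
```

```text
t 3.1 pos [ 0.4987 -0.3577  0.0131] yaw 0.5649 q7 -0.54 w 0.701 delta mm [ 1.2 -1.8  1.1] spin -0.0
```

View pics/s2c.png

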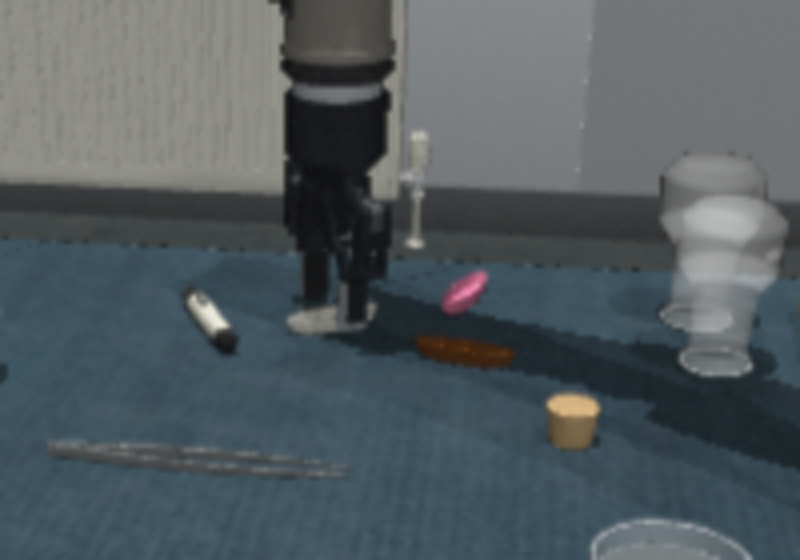

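Call:
{"op": "send_rows", "data": {"deltas": "0 -0.0005 0.003 0; 0 -0.0005 0.003 0; 0 -0.0005 0.003 0; 0 -0.0005 0.003 0; 0 -0.0005 0.003 0", "claw": 0.1}}

```text
t: 3.65
eef_pos: [0.4995, -0.3577, 0.0117]
tool_rot: [0.0, 0.96, 0.279, 0.0]
contact_force: [-0.4, -0.2, 2.7]
gripper_width: 0.211
grasp_force: 24.6
```

Call:
{"op": "send_rows", "data": {"deltas": "0 0 0 0; 0 0 0 0; 0 0 0 0; 0 0 -0.01 0; 0 0 -0.03 0"}}

```text
t: 4.15
eef_pos: [0.4978, -0.3567, 0.0404]
tool_rot: [-0.001, 0.96, 0.279, -0.001]
contact_force: [-0.1, -1.3, 0.7]
gripper_width: 0.208
grasp_force: 24.5
```

Call:
{"op": "send_rows", "data": {"deltas": "0.01 -0.017 -0.025 0; 0.03 -0.052 -0.05 0; 0.053 -0.092 -0.05 0; 0.077 -0.133 -0.05 0; 0.1 -0.173 -0.05 0"}}

```text
t: 4.65
eef_pos: [0.4907, -0.1561, 0.0921]
tool_rot: [0.0, 0.96, 0.279, 0.0]
contact_force: [0.5, 0.2, -0.3]
gripper_width: 0.21
grasp_force: 24.5
```

Call:
{"op": "send_rows", "data": {"deltas": "0.023 -0.04 0 0; 0.046 -0.08 0 0; 0.069 -0.12 0 0; 0.092 -0.16 0 0; 0.115 -0.2 0 0"}}

```text
t: 5.15
eef_pos: [0.4806, 0.0743, 0.0918]
tool_rot: [0.0, 0.96, 0.279, 0.0]
contact_force: [1.4, 0.4, -0.4]
gripper_width: 0.216
grasp_force: 24.5
```

Call:
{"op": "send_rows", "data": {"deltas": "0.02 -0.035 0 -8; 0.04 -0.07 0 -16; 0.06 -0.105 0 -24; 0.081 -0.14 0 -32; 0.081 -0.14 0 -40"}}

```text
t: 5.65
eef_pos: [0.4735, 0.2416, 0.0924]
tool_rot: [-0.001, 0.803, 0.596, 0.002]
contact_force: [-0.5, -0.5, 0.3]
gripper_width: 0.21
grasp_force: 24.5
```

Call:
{"op": "send_rows", "data": {"deltas": "0 0 0 -8; 0 0 0 -16; 0 0 0 -23.8; 0 0 0 -23.8; 0 0 0 -23.8"}}

```text
t: 6.15
eef_pos: [0.4744, 0.234, 0.0915]
tool_rot: [0.0, 0.669, 0.743, -0.0]
contact_force: [-0.2, 0.2, 0.1]
gripper_width: 0.214
grasp_force: 24.5
```

```bash
python3 - <<'E'
from h import *
go((.4733,.2347),.05,1.679)
for c in ['side','top']:
    p=bot.read_camera(c); save(p,c+'3.png')
    for q in ['empty_pocket','boat']:
        print(c,q,[(np.round(r['xyz'],4).tolist(),round(r['confidence'],2)) for r in bot.landmark_of(p,q)[:5]])
    a=p['img'][150:340,180:400] if c=='side' else p['img'][130:260,170:290]
    cv2.imwrite('pics/%s3c.png'%c,cv2.resize(a,None,fx=3.6 if c=='side' else 4,fy=3 if c=='side' else 4)[:,:,::-1])
E
```

```text
t 6.15 pos [0.4744 0.234  0.0915] yaw 1.6748 q7 -0.74 w 0.214 delta mm [ 0.8 -1.  41.5] spin -0.24
side empty_pocket [([0.4729, 0.2396, 0.002], 0.98)]
side boat [([0.4004, -0.4236, -0.001], 0.64), ([0.4765, 0.2369, 0.0831], 0.49)]
top empty_pocket [([0.4729, 0.2367, 0.0051], 0.69)]
top boat [([0.3944, -0.3008, -0.0043], 0.71), ([0.3993, -0.4166, -0.0027], 0.51), ([0.4733, 0.2363, 0.0776], 0.39)]
```

View pics/side3c.png

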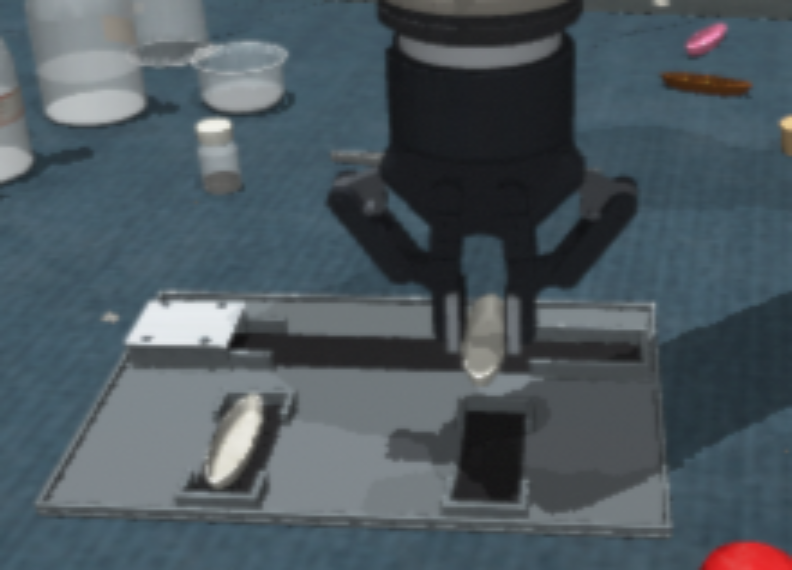

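Call:
{"op": "send_rows", "data": {"deltas": "0.0005 -0.0015 0.03 0; 0.0005 -0.0015 0.055 0; 0.0005 -0.0015 0.06 0; 0.0005 -0.0015 0.066 0; 0.0005 -0.0015 0.07 0"}}

```text
t: 6.95
eef_pos: [0.4733, 0.235, 0.0217]
tool_rot: [0.0, 0.668, 0.744, 0.001]
contact_force: [0.4, -1.2, -0.3]
gripper_width: 0.217
grasp_force: 24.6
```

Call:
{"op": "send_rows", "data": {"deltas": "0 0 0.002 0; 0 0 0.004 0; 0 0 0.005 0; 0 0 0.006 0; 0 0 0.006 0"}}

```text
t: 7.45
eef_pos: [0.4731, 0.2347, 0.0156]
tool_rot: [0.0, 0.668, 0.744, 0.0]
contact_force: [-0.8, -0.3, 2.9]
gripper_width: 0.211
grasp_force: 24.8
```

```bash
python3 - <<'E'
from h import *
go((.473,.2345),.0155,1.679)
p=bot.read_camera('side')
a=p['img'][200:340,180:400]
cv2.imwrite('pics/s4.png',cv2.resize(a,None,fx=3.6,fy=3.6)[:,:,::-1])
E
```

```text
t 7.45 pos [0.4731 0.2347 0.0156] yaw 1.6787 q7 -0.81 w 0.211 delta mm [-0.1 -0.1  0.1] spin -0.02
```

View pics/s4.png

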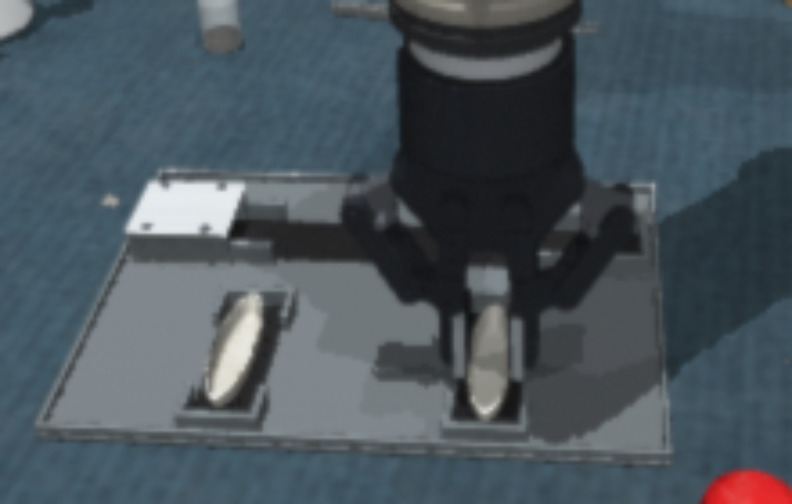

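Call:
{"op": "send_rows", "data": {"deltas": "0 0 0 0; 0 0 0 0; 0 0 0 0; 0 0 -0.01 0; 0 0 -0.04 0", "claw": 0.55}}

```text
t: 8.0
eef_pos: [0.4711, 0.2336, 0.0541]
tool_rot: [-0.001, 0.668, 0.744, -0.002]
contact_force: [-0.7, -0.3, 0.0]
gripper_width: 0.55
grasp_force: 0.0
```

Call:
{"op": "send_rows", "data": {"deltas": "0 0 -0.05 0; 0 0 -0.07 0; 0 0 -0.07 0; 0 0 -0.07 0; 0 0 -0.07 0"}}

```text
t: 8.5
eef_pos: [0.4721, 0.234, 0.1244]
tool_rot: [-0.0, 0.668, 0.744, -0.001]
contact_force: [0.3, -0.1, -0.0]
gripper_width: 0.553
grasp_force: 0.0
```

```bash
python3 - <<'E'
from h import *
p=bot.read_camera('side')
for q in ['empty_pocket','boat','tweezers','tweezers_points','tweezers_joined_end']:
    print(q,[(np.round(r['xyz'],4).tolist(),round(r['confidence'],2)) for r in bot.landmark_of(p,q)[:5]])
go((.556,-.1195),.08,0); go((.556,-.1195),.08,3.1416)
E
```

```text
empty_pocket [([0.4737, 0.2412, 0.0008], 0.98)]
boat [([0.4758, 0.2369, 0.0059], 0.85), ([0.3975, -0.2989, 0.0033], 0.58), ([0.403, -0.4213, 0.0006], 0.54)]
tweezers [([0.6258, 0.1558, 0.0069], 0.69)]
tweezers_points [([0.4583, -0.1194, 0.0043], 0.62), ([0.3189, -0.1858, 0.0001], 0.21)]
tweezers_joined_end []
t 8.8 pos [0.4725 0.2345 0.1247] yaw 1.679 q7 -0.71 w 0.552 delta mm [-360.9   44.8   44.7] spin 96.2
t 8.8 pos [0.4725 0.2345 0.1247] yaw 1.679 q7 -0.71 w 0.552 delta mm [-360.9   44.8   44.7] spin -83.8
```

Call:
{"op": "send_rows", "data": {"deltas": "-0.045 0.0045 0 0; -0.09 0.009 0 0; -0.135 0.0135 0 0; -0.18 0.018 0 0; -0.225 0.0225 0 0"}}

```text
t: 9.3
eef_pos: [0.5195, 0.0115, 0.1252]
tool_rot: [-0.0, 0.668, 0.744, -0.0]
contact_force: [0.3, -0.3, -0.8]
gripper_width: 0.546
grasp_force: 0.0
```

Call:
{"op": "send_rows", "data": {"deltas": "-0.045 0.0045 0 8.5; -0.09 0.009 0 17; -0.135 0.0133 0 25.5; -0.135 0.0133 0 34; -0.135 0.0133 0 42.5"}}

```text
t: 9.8
eef_pos: [0.5471, -0.1217, 0.1249]
tool_rot: [0.0, 0.894, 0.447, -0.0]
contact_force: [0.1, 1.3, -0.1]
gripper_width: 0.548
grasp_force: 0.0
```

Call:
{"op": "send_rows", "data": {"deltas": "0 0 0.01 8.5; 0 0 0.02 17; 0 0 0.03 25.5; 0 0 0.04 34; 0 0 0.05 42.5"}}

```text
t: 10.3
eef_pos: [0.5471, -0.1194, 0.0746]
tool_rot: [-0.0, 0.996, 0.095, -0.0]
contact_force: [-0.5, 0.4, -0.4]
gripper_width: 0.55
grasp_force: 0.0
```

Call:
{"op": "send_rows", "data": {"deltas": "0 0 0 8.5; 0 0 0 10.5; 0 0 0 10.5; 0 0 0 10.5; 0 0 0 10.5"}}

```text
t: 10.8
eef_pos: [0.5474, -0.1196, 0.0755]
tool_rot: [-0.0, 1.0, 0.007, 0.0]
contact_force: [0.1, -0.0, 0.4]
gripper_width: 0.547
grasp_force: 0.0
```

```bash
python3 - <<'E'
from h import *
go((.547,-.1197),.012,.012); print(bot.get_obs()['q'])
p=bot.read_camera('top')
for q in ['tweezers','tweezers_points','tweezers_joined_end']:
    print(q,[(np.round(r['xyz'],4).tolist(),round(r['confidence'],2)) for r in bot.landmark_of(p,q)[:5]])
E
```

```text
t 10.8 pos [ 0.5474 -0.1196  0.0755] yaw 0.0136 q7 -1.43 w 0.547 delta mm [-0.4  0.1 63.5] spin 0.09
[ 0.08023701  0.50076907  0.0300139   1.9639876  -0.0231851   0.67665722
 -1.43252404]
tweezers []
tweezers_points []
tweezers_joined_end []
```

Call:
{"op": "send_rows", "data": {"deltas": "-0.0005 0 0.03 0; -0.0005 0 0.05 0; -0.0005 0 0.058 0; -0.0005 0 0.064 0; -0.0005 0 0.064 0", "force": 40}}

```text
t: 11.5
eef_pos: [0.5467, -0.1195, 0.0111]
tool_rot: [-0.0, 1.0, 0.006, -0.0]
contact_force: [-0.2, 0.2, 0.2]
gripper_width: 0.549
grasp_force: 0.0
```

```bash
python3 - <<'E'
from h import *
go((.547,-.1197),.012,.012)
p=bot.read_camera('side')
print([(np.round(r['xyz'],4).tolist(),round(r['confidence'],2)) for q in ['tweezers','tweezers_points','tweezers_joined_end'] for r in bot.landmark_of(p,q)[:2]])
a=p['img'][150:230,220:380]
cv2.imwrite('pics/s5.png',cv2.resize(a,None,fx=5,fy=5,interpolation=cv2.INTER_CUBIC)[:,:,::-1])
E
```

```text
t 11.5 pos [ 0.5467 -0.1195  0.0111] yaw 0.0121 q7 -1.43 w 0.549 delta mm [ 0.3  0.2 -0.9] spin 0.0
[([0.5507, -0.1183, -0.0041], 0.71), ([0.5363, 0.1897, 0.0007], 0.62), ([0.4593, -0.119, 0.0026], 0.51), ([0.6527, -0.117, 0.0031], 0.73)]
```

View pics/s5.png

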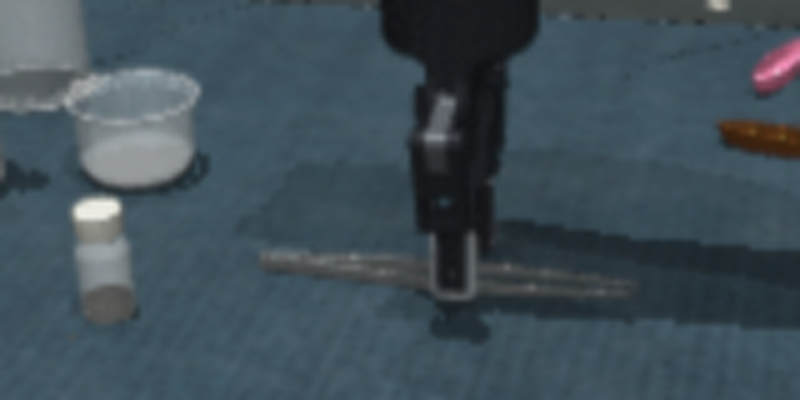

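Call:
{"op": "send_rows", "data": {"deltas": "0 0 0 0; 0 0 0 0; 0 0 0 0; 0 0 0 0; 0 0 0 0", "claw": 0.1}}

```text
t: 12.2
eef_pos: [0.547, -0.1195, 0.0119]
tool_rot: [0.0, 1.0, 0.006, 0.0]
contact_force: [-2.0, 0.6, 6.3]
gripper_width: 0.227
grasp_force: 39.1
```

Call:
{"op": "send_rows", "data": {"deltas": "0 0 0 0; 0 0 0 0; 0 0 -0.01 0; 0 0 -0.03 0; 0 0 -0.06 0"}}

```text
t: 12.7
eef_pos: [0.5454, -0.1193, 0.0711]
tool_rot: [-0.0, 1.0, 0.006, -0.002]
contact_force: [0.6, -0.2, -0.4]
gripper_width: 0.229
grasp_force: 39.2
```

```bash
python3 - <<'E'
from h import *
c,s=np.cos(.108),np.sin(.108)
mid=np.array([.539,.189])+np.array([[c,-s],[s,c]])@[-.026,-.044]
print(mid); go(mid,.09,.120+3.1416)
E
```

```text
[0.51789425 0.14245381]
t 12.7 pos [ 0.5454 -0.1193  0.0711] yaw 0.0121 q7 -1.43 w 0.229 delta mm [ -24.3 -262.   -18.9] spin 173.82
```

Call:
{"op": "send_rows", "data": {"deltas": "-0.002 -0.035 -0.03 0; -0.004 -0.08 -0.04 0; -0.006 -0.125 -0.04 0; -0.009 -0.17 -0.04 -8.5; -0.011 -0.2 -0.04 -17"}}

```text
t: 13.2
eef_pos: [0.5328, 0.0843, 0.1122]
tool_rot: [-0.001, 0.987, 0.158, 0.001]
contact_force: [0.6, 0.6, -1.0]
gripper_width: 0.224
grasp_force: 39.2
```

```bash
python3 - <<'E'
from h import *
go((.5279,.1431),.11,.12+3.1416)
E
```

```text
t 13.2 pos [0.5328 0.0843 0.1122] yaw 0.318 q7 -1.56 w 0.224 delta mm [ 13.8 -57.4   2.2] spin -168.66
```

Call:
{"op": "send_rows", "data": {"deltas": "0.006 -0.03 0 -8.5; 0.013 -0.0605 0 -17; 0.013 -0.0605 0 -25.5; 0.013 -0.0605 0 -34; 0.013 -0.0605 0 -42.5"}}

```text
t: 13.7
eef_pos: [0.5272, 0.1421, 0.1117]
tool_rot: [0.0, 0.864, 0.504, 0.0]
contact_force: [-0.2, 0.1, -0.6]
gripper_width: 0.226
grasp_force: 39.2
```

Call:
{"op": "send_rows", "data": {"deltas": "0 0 0 -8.5; 0 0 0 -17; 0 0 0 -25.5; 0 0 0 -34; 0 0 0 -42.5"}}

```text
t: 14.2
eef_pos: [0.5273, 0.1416, 0.1117]
tool_rot: [0.0, 0.622, 0.783, -0.0]
contact_force: [0.6, 0.1, -0.4]
gripper_width: 0.226
grasp_force: 39.2
```

Call:
{"op": "send_rows", "data": {"deltas": "0 0 0 -8.5; 0 0 0 -17; 0 0 0 -25.5; 0 0 0 -34; 0 0 0 -42.5"}}

```text
t: 14.7
eef_pos: [0.5273, 0.1415, 0.1117]
tool_rot: [0.0, 0.296, 0.955, -0.0]
contact_force: [0.2, 0.1, -0.5]
gripper_width: 0.226
grasp_force: 39.2
```

Call:
{"op": "send_rows", "data": {"deltas": "0 0 0 -8.5; 0 0 0 -17; 0 0 0 -25.5; 0 0 0 -34; 0 0 0 -41.5"}}

```text
t: 15.2
eef_pos: [0.5274, 0.1414, 0.1116]
tool_rot: [0.0, -0.061, 0.998, -0.001]
contact_force: [-0.5, 0.3, 0.1]
gripper_width: 0.225
grasp_force: 39.2
```

Call:
{"op": "send_rows", "data": {"deltas": "0 0 0.02 0; 0 0 0.04 0; 0 0 0.05 0; 0 0 0.05 0; 0 0 0.05 0"}}

```text
t: 15.7
eef_pos: [0.5276, 0.1422, 0.0618]
tool_rot: [0.0, -0.058, 0.998, -0.0]
contact_force: [-0.1, 0.6, -0.1]
gripper_width: 0.222
grasp_force: 39.2
```

```bash
python3 - <<'E'
from h import *
go((.5279,.1431),.06,.12+3.1416)
for c in ['side','top']:
    p=bot.read_camera(c)
    for q in ['channel_stop','guard_edge','tweezers','tweezers_points','tweezers_joined_end']:
        print(c,q,[(np.round(r['xyz'],4).tolist(),round(r['confidence'],2)) for r in bot.landmark_of(p,q)[:2]])
    a=p['img'][180:340,180:400] if c=='side' else p['img'][130:260,170:290]
    k=3.6 if c=='side' else 4.6
    cv2.imwrite('pics/%s6c.png'%c,cv2.resize(a,None,fx=k,fy=k,interpolation=cv2.INTER_CUBIC)[:,:,::-1])
E
```

```text
t 15.7 pos [0.5276 0.1422 0.0618] yaw -3.0247 q7 0.82 w 0.222 delta mm [-0.4  0.9  1.8] spin -0.18
side channel_stop [([0.677, 0.1557, 0.0065], 0.86)]
side guard_edge [([0.6257, 0.1572, 0.0066], 0.67)]
side tweezers [([0.5134, 0.1426, 0.0478], 0.85)]
side tweezers_points [([0.6166, 0.1519, 0.0538], 0.89)]
side tweezers_joined_end [([0.4238, 0.1287, 0.0578], 0.59)]
top channel_stop [([0.6765, 0.1603, 0.0001], 0.82)]
top guard_edge [([0.6255, 0.153, 0.0019], 0.91)]
top tweezers [([0.3229, -0.1901, 0.0014], 0.28)]
top tweezers_points []
top tweezers_joined_end []
```

View pics/side6c.png

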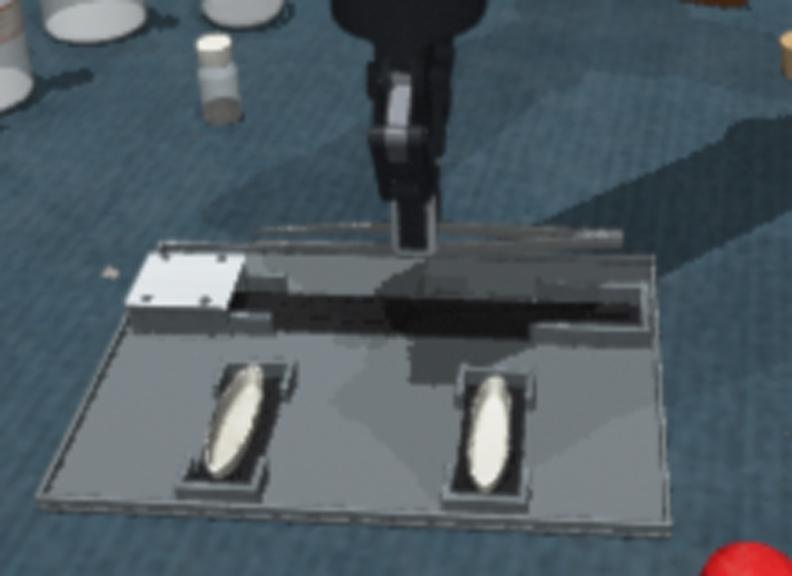

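Call:
{"op": "send_rows", "data": {"deltas": "0 0 0.02 0.4; 0 0 0.03 0.4; 0 0 0.036 0.4; 0 0 0.041 0.4; 0 0 0.044 0.4"}}

```text
t: 16.8
eef_pos: [0.5273, 0.142, 0.017]
tool_rot: [-0.0, -0.055, 0.998, 0.0]
contact_force: [-0.3, 0.5, 0.0]
gripper_width: 0.229
grasp_force: 39.2
```

```bash
python3 - <<'E'
from h import *
go((.5276,.1422),.0175,.112+3.1416); print(bot.get_obs()['contact_force'])
p=bot.read_camera('side')
for q in ['tweezers','tweezers_points','tweezers_joined_end']:
    print(q,[(np.round(r['xyz'],4).tolist(),round(r['confidence'],2)) for r in bot.landmark_of(p,q)[:2]])
a=p['img'][200:300,200:380]
cv2.imwrite('pics/s7.png',cv2.resize(a,None,fx=4.4,fy=4.4,interpolation=cv2.INTER_CUBIC)[:,:,::-1])
E
```

```text
t 16.8 pos [0.5273 0.142  0.017 ] yaw -3.0317 q7 0.75 w 0.229 delta mm [-0.3  0.1 -0.5] spin -0.12
[-0.33506855  0.50803423  0.00175777]
tweezers [([0.5132, 0.1386, 0.0027], 0.98)]
tweezers_points [([0.6139, 0.1515, 0.0064], 0.6)]
tweezers_joined_end [([0.4219, 0.13, 0.012], 0.75)]
```

View pics/s7.png

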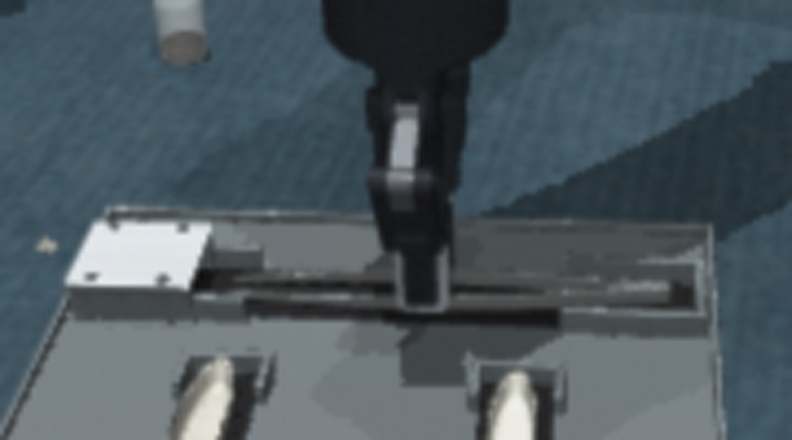

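Call:
{"op": "send_rows", "data": {"deltas": "-0.012 0 0 0; -0.024 0 0 0; -0.035 0 0 0; -0.044 0 0 0; -0.05 0 0 0"}}

```text
t: 17.5
eef_pos: [0.5783, 0.1475, 0.0173]
tool_rot: [0.0, -0.055, 0.999, 0.0]
contact_force: [0.1, 0.8, -0.9]
gripper_width: 0.222
grasp_force: 39.2
```

Call:
{"op": "send_rows", "data": {"deltas": "-0.002 0 0.0005 0; -0.004 0 0.001 0; -0.004 0 0.0015 0; -0.004 0 0.0015 0; -0.004 0 0.0015 0"}}

```text
t: 18.0
eef_pos: [0.581, 0.1479, 0.0161]
tool_rot: [0.0, -0.055, 0.998, -0.0]
contact_force: [0.1, -0.4, 1.7]
gripper_width: 0.227
grasp_force: 39.5
```

```bash
python3 - <<'E'
from h import *
go((.5813,.1479),.0159,.11+3.1416)
p=bot.read_camera('side')
for q in ['tweezers','tweezers_joined_end','channel_stop']:
    print(q,[(np.round(r['xyz'],4).tolist(),round(r['confidence'],2)) for r in bot.landmark_of(p,q)[:2]])
E
```

```text
t 18.0 pos [0.581  0.1479 0.0161] yaw -3.0317 q7 0.81 w 0.227 delta mm [-0.3 -0.   0.2] spin -0.01
tweezers [([0.5899, 0.2521, 0.0009], 0.74), ([0.566, 0.1469, 0.0006], 0.66)]
tweezers_joined_end [([0.4759, 0.132, 0.0072], 0.56)]
channel_stop [([0.6758, 0.1558, 0.0056], 0.61)]
```

Call:
{"op": "send_rows", "data": {"deltas": "0 0 0 0; 0 0 0 0; 0 0 0 0; 0 0 0 0; 0 0 -0.01 0", "claw": 0.5}}

```text
t: 18.7
eef_pos: [0.58, 0.1475, 0.025]
tool_rot: [-0.001, -0.055, 0.998, -0.0]
contact_force: [0.1, -0.5, -0.0]
gripper_width: 0.496
grasp_force: 0.0
```

Call:
{"op": "send_rows", "data": {"deltas": "0 0 -0.04 0; 0 0 -0.08 0; 0 0 -0.12 0; 0 0 -0.15 0; 0 0 -0.15 0"}}

```text
t: 19.2
eef_pos: [0.5834, 0.1495, 0.1814]
tool_rot: [0.004, -0.055, 0.998, 0.001]
contact_force: [-0.0, 0.1, -0.6]
gripper_width: 0.5
grasp_force: 0.0
```

```bash
python3 - <<'E'
from h import *
p=bot.read_camera('side'); print(bot.get_obs()['t'])
for q in ['tweezers','tweezers_joined_end','channel_stop','boat']:
    print(q,[(np.round(r['xyz'],4).tolist(),round(r['confidence'],2)) for r in bot.landmark_of(p,q)[:2]])
a=p['img'][200:340,180:400]
cv2.imwrite('pics/s8.png',cv2.resize(a,None,fx=3.6,fy=3.6,interpolation=cv2.INTER_CUBIC)[:,:,::-1])
E
```

```text
19.25
tweezers [([0.5669, 0.1475, 0.0013], 0.84)]
tweezers_joined_end [([0.477, 0.1315, 0.0078], 0.7)]
channel_stop [([0.6781, 0.1549, 0.0078], 0.82)]
boat [([0.3987, -0.3038, 0.0022], 0.59), ([0.4701, 0.2392, 0.0055], 0.55)]
```

View pics/s8.png

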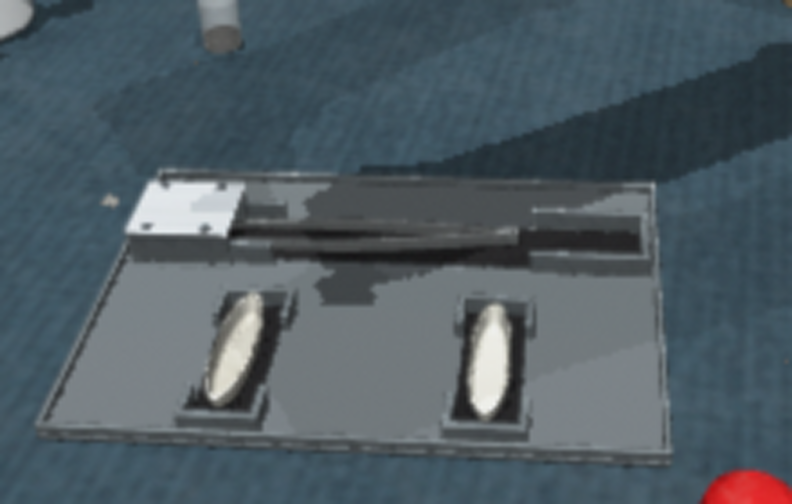

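The picture shows the tweezers lying in the channel with their points under the guard and the joined end at (517,237). The boat sits in its pocket at (490,360).

```bash
python3 -c "
from station import bot
print(bot.hand_in())"
```

```text
the job is handed in; nothing more can be done
None
```

I put both items away and handed the job in at about 19 s: the tweezers are flat in the channel with their points about 8 mm from the end wall under the guard, and the boat is upright in the empty pocket; I was not told the judge's result.

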